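# Load four wooden blanks into their locating trays

## Task

Four wooden blanks lie on the near part of the desk, and behind them four shallow trays, each made to the size of one blank with the same small gap all round. Put every blank, right way up as it lies now, into the tray that matches its size, set down (not dropped) so that it lies flat on the tray's floor inside the rim, lengthwise in the pocket. Leave the sanding block at their left and the tape roll at their right where they are.

Things in the scene. Friction and masses are not known exactly. Their poses are not given: they have to be found in the camera images.
- stout_block: short stout block of warm brown wood, 50 wide x 75 long x 40 high mm, loose, lying flat on the desk; origin at the centre of its underside, x across its width, y along its length, z up. Belongs in tray_stout_block
- grey_bar: weathered grey wooden bar, 40 wide x 100 long x 30 high mm, loose, lying flat on the desk; origin at the centre of its underside, x across its width, y along its length, z up. Belongs in tray_grey_bar
- flat_plate: broad flat piece of brown wood, 60 wide x 120 long x 18 high mm, loose, lying flat on the desk; origin at the centre of its underside, x across its width, y along its length, z up. Belongs in tray_flat_plate
- long_bar: long flat bar of light brown wood, 50 wide x 160 long x 20 high mm, loose, lying flat on the desk; origin at the centre of its underside, x across its width, y along its length, z up. Belongs in tray_long_bar
- tray_stout_block: shallow tray fixed to the desk for the short stout block of warm brown wood: plywood floor 4 mm thick, pocket 66 x 91 mm (8 mm more than the piece on each side), dark rim 5 mm thick with its top 10 mm above the desk and a 50 mm wide finger notch down to the floor amid each long side; origin: centre of its underside, at desk level; x across the pocket, y along its length, z up
- tray_grey_bar: shallow tray fixed to the desk for the weathered grey wooden bar: plywood floor 4 mm thick, pocket 56 x 116 mm (8 mm more than the piece on each side), dark rim 5 mm thick with its top 10 mm above the desk and a 50 mm wide finger notch down to the floor amid each long side; origin: centre of its underside, at desk level; x across the pocket, y along its length, z up
- tray_flat_plate: shallow tray fixed to the desk for the broad flat piece of brown wood: plywood floor 4 mm thick, pocket 76 x 136 mm (8 mm more than the piece on each side), dark rim 5 mm thick with its top 10 mm above the desk and a 50 mm wide finger notch down to the floor amid each long side; origin: centre of its underside, at desk level; x across the pocket, y along its length, z up
- tray_long_bar: shallow tray fixed to the desk for the long flat bar of light brown wood: plywood floor 4 mm thick, pocket 66 x 176 mm (8 mm more than the piece on each side), dark rim 5 mm thick with its top 10 mm above the desk and a 50 mm wide finger notch down to the floor amid each long side; origin: centre of its underside, at desk level; x across the pocket, y along its length, z up
- sanding_block: cork sanding block, 66x112x34 mm, loose, on the left (+y) of the blanks and trays; belongs in no tray, stays where it is; origin at the centre of its underside
- tape_roll: roll of pale tape, 100 mm across, 25 mm high, lying flat, loose, on the right (-y) of the blanks and trays; stays where it is; origin at the centre of its underside
Things that resemble listed ones, but are neither listed nor needed, are in the scene too. What is shaped like the stout_block but red is not meant.

How it is judged:
By the outcome, as a careful person would: the job done as asked, in the order asked, and still so for the second after the job is handed in, with the robot touching nothing.
It also fails if it takes over 96 s, if anything falls off the work surface, if the arm or the gripper's body presses on something with over 40 N, if the wrist force passes 120 N, or if a joint passes its speed limit or range.

## Robot

A 6-joint arm with a two-finger parallel gripper is mounted at the origin on a cart in front of the work surface, level with it; the furniture and walls round the work are solid. World frame = base frame: x ahead of the robot, y to its left, z up, the work surface at z = 0. Lengths are in m, angles in rad, forces in N, time in s.
With the tool pointing down it reaches from about 0.25 to 0.775 m from the base axis. Payload 8.9 kg.
Tool frame: the origin (TCP) lies between the finger pads; the fingertips stand 19 mm ahead of it and the grasp point (between the pads) is the TCP; z points along the fingers, y is the direction in which the jaws open and shut (so a half turn about z gives the same grasp; the last joint's range is limited). The gripper opens to 85 mm and grips with 20 to 120 N. Pads are 22 mm wide; open, the fingers measure 114 mm over their backs; the gripper's body (76 mm by 85 mm) begins 54 mm behind the grasp point. The pads swing forward as they close: fully open they stand 13 mm farther back than shut.
Start: joints at [-1.404, 0.291, -0.153, 1.127, 0, 1.431], TCP at [0.158, -0.501, 0.25] pointing down, gripper open.
Joint ranges: [-2.52, 2.52], [-0.91, 1.74], [-1.3, 1.37], [-1.96, 2.02], [-1.52, 1.47], [-3.14, 3.14]. Speed limits (rad/s): [2.22, 2.22, 2.79, 3.14, 3.14, 3.14].

## Interface

Orientations are given as a rotation vector (axis times angle).
In Python, from rig import env, eyes, order gives the robot as it stands.
- The arm moves only by the tool carry_out, never from a script. Its arguments are lists of equal length, an entry for each row: "slide": the shift along the tool's x, y, z in mm, a list of three; "rot": the turn, a rotation vector about the tool's x, y, z in rad, a list of three. In form: {"slide": [[x, y, z], ...], "rot": [[wx, wy, wz], ...]}. A call has 1 to 20 rows; each row is the pose to reach, as a shift and turn from the pose commanded when the call began, along the tool's axes at that moment; what a row does not reach only later rows make up. A row lasts 1/8 s, in which the tool goes at most 62.5 mm and 10.7 degrees, less where a joint would pass 70% of its speed; a pose out of reach is approached as far as the arm can. A call with a gripper value outside its range is refused whole. "gripper" is the closure in counts, from 0 (fully open) to 255 (shut), set as the call begins (left out, the last holds). The fingers move at their own pace and stop on an object; "squeeze" is the grip in N (left out, the last holds). Time passes only in rows, so rows that repeat a pose let the fingers close. It gives the time, the measured TCP pose, the force and the opening at its end, in the units of the state.
- env.observe(): the state, without advancing time (a new reading comes with each control period).
- eyes.capture(name): name is "scene" or "top" or "wrist"; returns a dict with "color" (420x560x3 uint8, red, green, blue), "fovy" (degrees; the focal length in pixels is half the picture's height over the tangent of half this angle, whatever the lens; pixels are square), "cx", "cy" (the principal point, pixels), "extrinsics" (4x4, takes a point from camera to world coordinates). Camera axes: x right, y down, z forward; pixel columns grow to the right and rows downward; lengths in m; the calibration is good to about 2 mm. The wrist camera is an equidistant fisheye: a pixel r from the principal point sees the ray r / f radians off the axis. A picture is of the moment at which its call begins. There is no depth.
- order.finish_job(): hands the job in, once; it reports no verdict.
Trained networks look in the newest picture that a camera, given by its name, has taken for a name from the list of things; names that differ only in an ending like _2 or _b are one class to them, and where a whole thing is asked for, a point or a joint stands for the part that bears it (a point fixed in the world has none). Each returns a list of dicts, best first, with "conf" (0 to 1); they miss things now and then, are a little off and sometimes report something else, mostly with a low value. They report only what shows in the picture. A call takes as long as a camera call. They do not tell look-alikes from the thing itself.
- eyes.regions_of(camera, name): "pixels" (420x560 bool, what is visible of it) and "extent" ([left, top, right, bottom] in pixels, round what is visible of it).
The state is a dict: "time_s": time; "joints": joint angles; "qvel": joint speeds; "effort": joint torques, N m; "ee_pos": TCP position; "ee_rot": TCP orientation; "contact_force": force on the tool from outside, world axes, zero at the start; "moment": the same for the moment, N m; "grip_width": finger opening in m.
Only numpy, scipy, OpenCV 4.12 (cv2) and the standard library are available. Lean on these libraries where they do the work, as an engineer would, in place of code of your own. Each camera call takes 0.05 s, during which the arm holds its last target. There are 200 camera calls.

## Working session

There is one attempt and no reset: what is moved stays moved. The work goes in short steps, Python scripts to look and compute and a tool call to move; the robot and the scene stay as the last step left them, time stands still between calls to the robot, and variables do not carry over. Pictures are saved under pics/ and viewed, about 12 in all and at most 16, crops included, and the job is handed in when it is done.

Besides the shell and the picture viewer there is one more tool, called after "Request:" as name(argument=value, ...), one argument or row to a line, values as JSON. carry_out: Moves the arm, as the interface text tells. Its arguments: {"type":"object","properties":{"slide":{"type":"array"},"rot":{"type":"array"},"gripper":{"type":"number"},"squeeze":{"type":"number"}},"required":["slide","rot"]}

```bash
ls; mkdir -p pics
python3 - <<'E'
from rig import env, eyes, order
import cv2
for n in ("top","scene"):
    c=eyes.capture(n); cv2.imwrite(f"pics/{n}0.png",c["color"][:,:,::-1])
    print(n,c["fovy"],c["cx"],c["cy"],c["extrinsics"].round(4).tolist() if hasattr(c["extrinsics"],'round') else c["extrinsics"])
    for t in "stout_block grey_bar flat_plate long_bar tray_stout_block tray_grey_bar tray_flat_plate tray_long_bar sanding_block tape_roll".split():
        print(t,[(round(float(r["conf"]),2),[int(v) for v in r["extent"]],int(r["pixels"].sum())) for r in eyes.regions_of(n,t)])
s=env.observe(); print(s)
E
```

```text
pics
top 46.07067346899865 276.09612712528644 208.99713430287687 [[0.0422, -0.978, 0.2045, 0.1575], [-0.9991, -0.0423, 0.004, 0.0027], [0.0047, -0.2045, -0.9789, 1.8034], [0.0, 0.0, 0.0, 1.0]]
stout_block [(0.89, [205, 223, 229, 236], 291), (0.79, [111, 225, 138, 250], 389)]
grey_bar [(0.63, [308, 234, 334, 242], 279)]
flat_plate [(0.85, [155, 223, 186, 246], 573)]
long_bar [(0.73, [355, 231, 399, 250], 619)]
tray_stout_block [(0.95, [174, 174, 207, 194], 481)]
tray_grey_bar []
tray_flat_plate [(0.89, [349, 186, 392, 213], 938), (0.49, [294, 182, 326, 199], 581)]
tray_long_bar []
sanding_block []
tape_roll [(0.83, [408, 201, 440, 226], 332), (0.75, [205, 223, 227, 237], 329)]
scene 47.97612428509402 274.1316921634005 209.99773764607906 [[0.8993, -0.2766, 0.3387, -0.0824], [-0.4369, -0.5992, 0.6708, -1.1655], [0.0174, -0.7513, -0.6598, 1.1882], [0.0, 0.0, 0.0, 1.0]]
stout_block [(0.68, [349, 308, 383, 340], 580)]
grey_bar [(0.6, [263, 233, 286, 263], 333)]
flat_plate []
long_bar [(0.68, [286, 272, 319, 316], 688)]
tray_stout_block [(0.63, [263, 155, 273, 171], 73)]
tray_grey_bar [(0.8
[... 254 characters left out ...]
pe_roll [(0.65, [349, 310, 381, 340], 594)]
{'time_s': 1.1, 'joints': array([-1.40434153e+00,  2.90685067e-01, -1.53431877e-01,  1.12670571e+00,
        4.16798042e-05,  1.43148953e+00]), 'qvel': array([-0.00081082,  0.00067219, -0.0007482 , -0.00016992,  0.00039241,
        0.00046304]), 'effort': array([ 1.48220948e-03, -5.37028635e+01,  3.31649530e+01,  1.73358025e-03,
       -7.30445413e-05,  3.41091699e-06]), 'ee_pos': array([ 0.15804473, -0.50062755,  0.25030095]), 'ee_rot': array([-3.10492403e+00, -4.78416352e-01, -6.49025667e-05]), 'contact_force': array([0.275081  , 0.82653817, 0.28421658]), 'moment': array([ 0.01636815, -0.00723996, -0.01348707]), 'grip_width': 0.08543217649297087}
```

Run:
```python
import cv2
a=cv2.imread("pics/top0.png")[150:270,90:450]; b=cv2.imread("pics/scene0.png")[130:370,200:440]
cv2.imwrite("pics/top0c.png",cv2.resize(a,None,fx=2.2,fy=2.2,interpolation=cv2.INTER_CUBIC)); cv2.imwrite("pics/scene0c.png",cv2.resize(b,None,fx=2.5,fy=2.5,interpolation=cv2.INTER_CUBIC))
```

```text
(no output)
```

View pics/top0c.png

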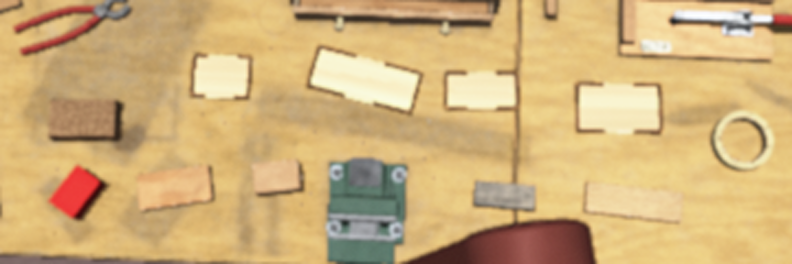

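View pics/scene0c.png

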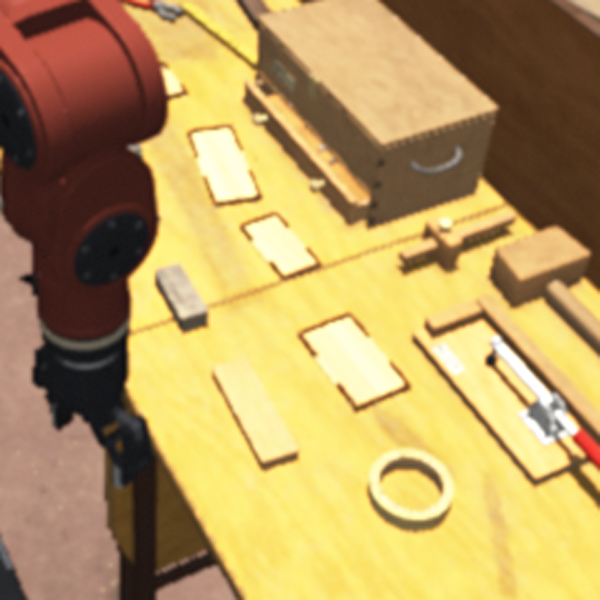

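```bash
cat > h.py <<'E'
import numpy as np, cv2
from scipy.spatial.transform import Rotation as R
from rig import env, eyes
H=dict(stout_block=(50,75,40),grey_bar=(40,100,30),flat_plate=(60,120,18),long_bar=(50,160,20))
def foc(c): return 210/np.tan(np.radians(c["fovy"])/2)
def world(c,uv,z,fish=False):
    uv=np.atleast_2d(uv).astype(float); d=np.c_[uv[:,0]-c["cx"],uv[:,1]-c["cy"]]/foc(c)
    if fish:
        r=np.linalg.norm(d,axis=1,keepdims=True)+1e-12; v=np.c_[d/r*np.sin(r),np.cos(r)]
    else: v=np.c_[d,np.ones(len(d))]
    E=np.array(c["extrinsics"]); v=v@E[:3,:3].T; o=E[:3,3]
    return (o+v*((z-o[2])/v[:,2])[:,None])[:,:2]
def pixel(c,P,fish=False):
    E=np.array(c["extrinsics"]); q=(np.atleast_2d(P)-E[:3,3])@E[:3,:3]
    if fish:
        n=np.linalg.norm(q[:,:2],axis=1); t=np.arctan2(n,q[:,2]); d=q[:,:2]/n[:,None]*t[:,None]
    else: d=q[:,:2]/q[:,2:]
    return d*foc(c)+[c["cx"],c["cy"]]
def rect(xy):
    # centre, (short,long) mm, direction of the SHORT axis (deg, -90..90)
    (cx,cy),(w,h),a=cv2.minAreaRect((np.array(xy)*1000).astype(np.float32))
    if w>h: a+=90; w,h=h,w
    return round(cx,1),round(cy,1),round(w,1),round(h,1),round((a+90)%180-90,1)
def go(x,y,z,phi):
    """move in mm / deg: tool down with jaw axis at phi"""
    s=env.observe(); R0=R.from_rotvec(s["ee_rot"]).as_matrix(); p=np.radians(phi)
    Y=np.array([np.cos(p),np.sin(p),0]); Z=np.array([0,0,-1.]); T=np.c_[np.cross(Y,Z),Y,Z]
    sl=R0.T@(np.array([x,y,z])-s["ee_pos"]*1000); rv=R.from_matrix(R0.T@T).as_rotvec()
    print("slide",sl.round(1),"rot",rv.round(4),"rows",max(np.linalg.norm(sl)/62.5,np.degrees(np.linalg.norm(rv))/10.7).__round__(1))
def edges(c,mask,z,fish):
    k,_=cv2.findContours(mask.astype(np.uint8),cv2.RETR_EXTERNAL,cv2.CHAIN_APPROX_NONE)
    k=max(k,key=len)[:,0]; return world(c,k,z,fish)
E
python3 - <<'E'
from h import *
c=eyes.capture("top")
man=lambda x,y:(x/2.2+90-.27,y/2.2+150-.27)
crop={"flat_plate":(175,188,18),"stout_block":(277,178,40),"grey_bar":(505,195,30),"long_bar":(632,200,20),"T_stout":(221,77,5),"T_long":(364,80,5),"T_grey":(481,90,5),"T_flat":(619,107,5),"vise_tl":(328,160,60),"vise_br":(405,262,60),"red":(77,192,40),"sand":(84,118,34),"tape":(743,140,25)}
for k,(x,y,z) in crop.items(): print(k,(world(c,[man(x,y)],z/1000)[0]*1000).round())
w=eyes.capture("wrist"); print(w["fovy"],foc(w),np.array(w["extrinsics"]).round(3).tolist(),w["cx"],w["cy"])
go(420,-250,330,0)
E
```

```text
flat_plate [416. 395.]
stout_block [437. 225.]
grey_bar [ 426. -151.]
long_bar [ 428. -362.]
T_stout [612. 336.]
T_long [618.  92.]
T_grey [ 609. -108.]
T_flat [ 589. -343.]
vise_tl [467. 141.]
vise_br [307.   9.]
red [399. 550.]
sand [525. 553.]
tape [ 537. -547.]
65.70646984690485 325.19226210127806 [[0.301, -0.906, -0.296, 0.234], [-0.954, -0.286, -0.094, -0.475], [0.001, 0.311, -0.95, 0.374], [0.0, 0.0, 0.0, 1.0]] 279.6611634006632 208.48487367170827
slide [ 325.3 -160.2  -79.7] rot [-0.    -0.    -1.265] rows 6.8
```

Request:
carry_out(
  slide=[
    [325, -160, -80],
    [325, -160, -80],
    [325, -160, -80],
    [325, -160, -80],
    [325, -160, -80],
    [325, -160, -80],
    [325, -160, -80],
    [325, -160, -80],
    [325, -160, -80],
    [325, -160, -80],
  ],
  rot=[
    [0, 0, -1.265],
    [0, 0, -1.265],
    [0, 0, -1.265],
    [0, 0, -1.265],
    [0, 0, -1.265],
    [0, 0, -1.265],
    [0, 0, -1.265],
    [0, 0, -1.265],
    [0, 0, -1.265],
    [0, 0, -1.265],
  ],
)

```text
time_s: 2.45
ee_pos: [0.4193, -0.2508, 0.3302]
ee_rot: [-2.225, -2.218, 0.0]
contact_force: [0.4, -0.9, -0.4]
grip_width: 0.0855
```

```bash
cat >> h.py <<'E'
def look(name,things):
    w=eyes.capture("wrist"); cv2.imwrite(f"pics/{name}.png",w["color"][:,:,::-1])
    s=env.observe(); print("t",s["time_s"],s["ee_pos"].round(4),s["ee_rot"].round(3),s["qvel"].round(3).max(),s["joints"].round(2))
    for t in things:
        z=.010 if t.startswith("tray") else H[t][2]/1000
        for r in eyes.regions_of("wrist",t):
            print(t,round(float(r["conf"]),2),[int(v) for v in r["extent"]],rect(edges(w,r["pixels"],z,True)))
    np.save(f"pics/{name}.npy",w,allow_pickle=True)
E
python3 - <<'E'
from h import *
look("w1",["grey_bar","long_bar","tray_grey_bar","tray_flat_plate","tray_long_bar"])
go(500,260,330,0)
E
```

```text
t 2.5 [ 0.4194 -0.2508  0.3302] [-2.224 -2.218  0.   ] 0.003 [-0.69  0.19 -0.08  1.3  -0.    0.88]
grey_bar 0.97 [266, 49, 303, 126] (426.1, -146.2, 40.8, 99.6, -2.9)
grey_bar 0.19 [320, 308, 373, 361] (533.8, -529.9, 95.4, 115.3, 7.9)
long_bar 0.79 [265, 183, 303, 287] (425.8, -359.2, 52.9, 165.1, -4.1)
tray_grey_bar 0.81 [386, 19, 431, 108] (605.7, -103.8, 68.6, 125.9, 2.9)
tray_grey_bar 0.5 [267, 184, 307, 286] (424.8, -362.4, 54.5, 169.4, -3.9)
tray_flat_plate 0.59 [359, 174, 421, 268] (585.0, -336.8, 91.3, 150.2, 0.7)
slide [5.105e+02 7.990e+01 3.000e-01] rot [ 0.     -0.     -0.0008] rows 8.3
```

View pics/w1.png

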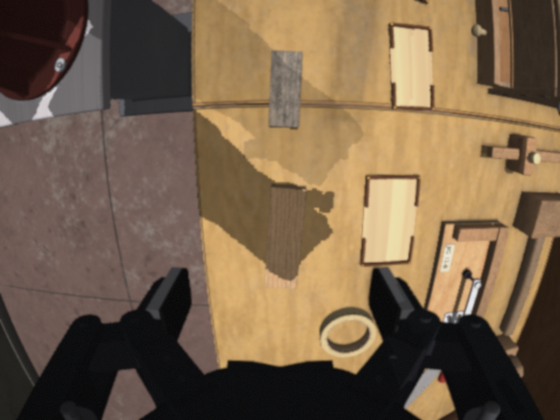

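Run:
```python
from h import *
go(426,-146,90,-2.9); go(426,-146,25,-2.9)
```

```text
slide [104.4   6.2 240.3] rot [ 0.     -0.      0.0498] rows 4.2
slide [104.4   6.2 305.3] rot [ 0.     -0.      0.0498] rows 5.2
```

Request:
carry_out(
  slide=[
    [104, 6, 240],
    [104, 6, 240],
    [104, 6, 240],
    [104, 6, 240],
    [104, 6, 240],
    [104, 6, 240],
    [104, 6, 265],
    [104, 6, 285],
    [104, 6, 300],
    [104, 6, 305],
    [104, 6, 305],
    [104, 6, 305],
  ],
  rot=[
    [0, 0, 0.05],
    [0, 0, 0.05],
    [0, 0, 0.05],
    [0, 0, 0.05],
    [0, 0, 0.05],
    [0, 0, 0.05],
    [0, 0, 0.05],
    [0, 0, 0.05],
    [0, 0, 0.05],
    [0, 0, 0.05],
    [0, 0, 0.05],
    [0, 0, 0.05],
  ],
)

```text
time_s: 4.25
ee_pos: [0.4266, -0.1469, 0.0263]
ee_rot: [2.275, 2.164, 0.001]
contact_force: [0.4, -0.1, -0.2]
grip_width: 0.0851
```

Request:
carry_out(
  slide=[
    [0, 0, 0],
    [0, 0, 0],
    [0, 0, 0],
    [0, 0, 0],
    [0, 0, 0],
    [0, 0, 0],
  ],
  rot=[
    [0, 0, 0],
    [0, 0, 0],
    [0, 0, 0],
    [0, 0, 0],
    [0, 0, 0],
    [0, 0, 0],
  ],
  gripper=255,
  squeeze=40,
)

```text
time_s: 5.0
ee_pos: [0.4259, -0.1463, 0.0256]
ee_rot: [2.276, 2.165, 0.0]
contact_force: [0.3, 0.2, 5.8]
grip_width: 0.039
```

Run:
```python
from h import *
go(426,-146,95,-2.9); go(606,-104,95,2.9)
go(606,-104,31,2.9);
```

```text
slide [  0.3   0.1 -69.4] rot [0.0003 0.0002 0.0007] rows 1.1
slide [ 51.2 177.7 -69.4] rot [ 0.0003  0.0002 -0.1005] rows 3.2
slide [ 51.2 177.7  -5.4] rot [ 0.0003  0.0002 -0.1005] rows 3.0
```

Request:
carry_out(
  slide=[
    [0, 0, -30],
    [0, 0, -70],
    [20, 70, -70],
    [40, 130, -70],
    [51, 178, -70],
    [51, 178, -70],
    [51, 178, -70],
    [51, 178, -50],
    [51, 178, -50],
    [51, 178, -50],
  ],
  rot=[
    [0, 0, 0],
    [0, 0, 0],
    [0, 0, -0.05],
    [0, 0, -0.1],
    [0, 0, -0.1],
    [0, 0, -0.1],
    [0, 0, -0.1],
    [0, 0, -0.1],
    [0, 0, -0.1],
    [0, 0, -0.1],
  ],
)

```text
time_s: 6.25
ee_pos: [0.6056, -0.1045, 0.076]
ee_rot: [-2.166, -2.275, 0.0]
contact_force: [0.4, -0.1, 0.0]
grip_width: 0.0392
```

Run:
```python
from h import *
look("w2",["grey_bar","tray_grey_bar","tray_long_bar"])
w=np.load("pics/w2.npy",allow_pickle=True).item()
go(606,-104,30,2.9)
```

```text
t 6.3 [ 0.606  -0.1045  0.0762] [2.165 2.275 0.   ] 0.011 [-0.29  0.6  -0.15  0.82 -0.    1.23]
grey_bar 0.86 [228, 171, 332, 366] (606.3, -127.3, 57.0, 138.3, 2.7)
tray_grey_bar 0.65 [228, 135, 338, 253] (606.6, -78.5, 65.7, 77.8, 2.8)
tray_long_bar 0.92 [213, 1, 359, 76] (603.0, 29.0, 50.8, 76.2, 77.7)
slide [ 0.4 -0.3 46. ] rot [ 0.0008  0.0003 -0.0008] rows 0.7
```

View pics/w2.png

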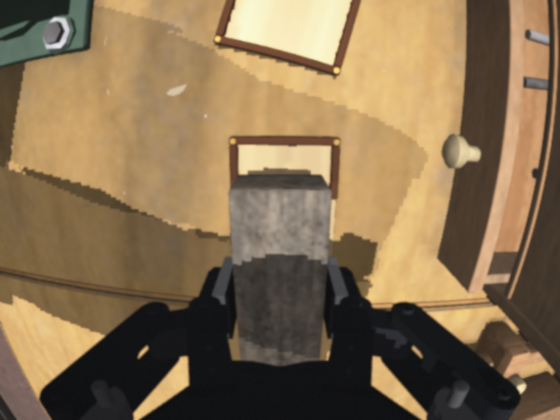

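Run:
```python
from h import *
w=np.load("pics/w2.npy",allow_pickle=True).item()
print("tray rim corners",world(w,[(233,141),(335,141)],.010,True)*1000)
print("bar top corners",world(w,[(232,188),(328,188)],.0806,True)*1000)
print("bar bottom corners",world(w,[(238,177),(322,177)],.0506,True)*1000)
```

```text
tray rim corners [[574.96528877 -44.52043242]
 [634.74724643 -41.4563898 ]]
bar top corners [[584.66089546 -54.31758881]
 [621.12870476 -52.51674019]]
bar bottom corners [[583.28846768 -56.8167927 ]
 [622.81678014 -54.86351511]]
```

Request:
carry_out(
  slide=[
    [1, 2, 20],
    [1, 2, 36],
    [1, 2, 43],
    [1, 2, 45],
    [1, 2, 46],
    [1, 2, 46],
  ],
  rot=[
    [0, 0, 0],
    [0, 0, 0],
    [0, 0, 0],
    [0, 0, 0],
    [0, 0, 0],
    [0, 0, 0],
  ],
)

```text
time_s: 7.2
ee_pos: [0.6084, -0.1032, 0.0298]
ee_rot: [2.165, 2.276, 0.001]
contact_force: [0.4, -0.5, -1.3]
grip_width: 0.0394
```

Request:
carry_out(
  slide=[
    [0, 0, 0],
    [0, 0, 0],
    [0, 0, 0],
    [0, 0, 0],
    [0, 0, 0],
  ],
  rot=[
    [0, 0, 0],
    [0, 0, 0],
    [0, 0, 0],
    [0, 0, 0],
    [0, 0, 0],
  ],
  gripper=0,
)

```text
time_s: 7.82
ee_pos: [0.6081, -0.1031, 0.0293]
ee_rot: [-2.165, -2.276, 0.0]
contact_force: [0.5, -0.5, -0.1]
grip_width: 0.0854
```

Run:
```python
from h import *
go(608,-103,330,2.9); go(540,250,330,2.9)
```

```text
slide [ 1.000e-01 -1.000e-01 -3.007e+02] rot [-0.      0.     -0.0006] rows 4.8
slide [ 356.   -50.4 -300.7] rot [-0.      0.     -0.0006] rows 7.5
```

Request:
carry_out(
  slide=[
    [0, 0, -50],
    [0, 0, -110],
    [60, -10, -170],
    [120, -20, -230],
    [180, -30, -290],
    [240, -40, -300],
    [300, -45, -300],
    [356, -50, -300],
    [356, -50, -300],
    [356, -50, -300],
    [356, -50, -300],
  ],
  rot=[
    [0, 0, 0],
    [0, 0, 0],
    [0, 0, 0],
    [0, 0, 0],
    [0, 0, 0],
    [0, 0, 0],
    [0, 0, 0],
    [0, 0, 0],
    [0, 0, 0],
    [0, 0, 0],
    [0, 0, 0],
  ],
)

```text
time_s: 9.2
ee_pos: [0.5403, 0.2498, 0.3291]
ee_rot: [2.165, 2.277, -0.001]
contact_force: [0.7, -0.6, -0.7]
grip_width: 0.0853
```

Run:
```python
from h import *
look("w3",["stout_block","flat_plate","tray_stout_block","tray_long_bar","tray_grey_bar","grey_bar"])
```

```text
t 9.25 [0.5404 0.2492 0.3291] [ 2.166e+00  2.276e+00 -1.000e-03] 0.002 [ 0.31  0.41  0.22  1.38 -0.    1.83]
stout_block 0.96 [181, 146, 232, 210] (443.2, 233.6, 58.3, 78.7, 9.9)
stout_block 0.74 [289, 328, 327, 362] (602.0, -46.5, 63.1, 82.6, 0.8)
flat_plate 0.65 [165, 8, 222, 99] (419.1, 401.3, 64.9, 122.4, 11.4)
tray_stout_block 0.9 [304, 64, 366, 142] (612.4, 341.2, 78.8, 102.0, -0.7)
tray_long_bar 0.93 [287, 206, 365, 316] (617.3, 98.0, 79.0, 188.2, -12.9)
tray_grey_bar 0.65 [287, 328, 325, 359] (606.3, -73.5, 67.5, 83.0, 1.7)
grey_bar 0.56 [293, 335, 321, 363] (603.3, -60.2, 44.4, 61.9, 6.9)
```

View pics/w3.png

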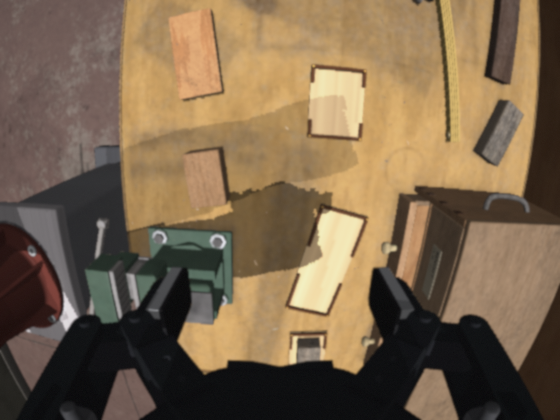

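Run:
```python
from h import *
go(441,200,200,8)
```

```text
slide [ -44.3 -101.9  129.3] rot [-0.0001  0.0001 -0.0908] rows 2.7
```

Request:
carry_out(
  slide=[
    [-44, -102, 129],
    [-44, -102, 129],
    [-44, -102, 129],
    [-44, -102, 129],
    [-44, -102, 129],
  ],
  rot=[
    [0, 0, -0.09],
    [0, 0, -0.09],
    [0, 0, -0.09],
    [0, 0, -0.09],
    [0, 0, -0.09],
  ],
)

```text
time_s: 10.18
ee_pos: [0.4421, 0.2011, 0.2014]
ee_rot: [2.06, 2.37, 0.003]
contact_force: [0.8, 0.8, 0.5]
grip_width: 0.0853
```

Run:
```python
from h import *
look("w4",["stout_block"])
```

```text
t 10.225 [0.4426 0.2013 0.2016] [2.06  2.37  0.004] 0.01 [ 0.28  0.25 -0.34  0.97  0.    1.71]
stout_block 0.76 [251, 116, 310, 208] (439.4, 232.7, 50.7, 77.5, 8.4)
```

View pics/w4.png

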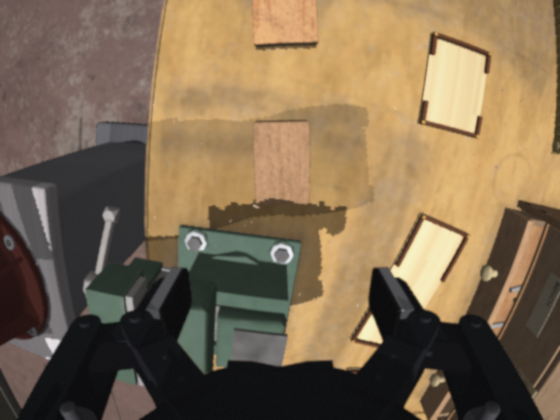

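Run:
```python
from h import *
go(440,232.5,90,8.4);go(440,232.5,29,8.4)
```

```text
slide [ 31.1   1.4 111.6] rot [ 0.0031 -0.0005 -0.0068] rows 1.9
slide [ 31.1   1.2 172.6] rot [ 0.0031 -0.0005 -0.0068] rows 2.8
```

Request:
carry_out(
  slide=[
    [31, 1, 55],
    [31, 1, 110],
    [31, 1, 110],
    [31, 1, 140],
    [31, 1, 160],
    [31, 1, 170],
    [31, 1, 173],
    [31, 1, 173],
    [31, 1, 173],
  ],
  rot=[
    [0.003, 0, -0.007],
    [0.003, 0, -0.007],
    [0.003, 0, -0.007],
    [0.003, 0, -0.007],
    [0.003, 0, -0.007],
    [0.003, 0, -0.007],
    [0.003, 0, -0.007],
    [0.003, 0, -0.007],
    [0.003, 0, -0.007],
  ],
)

```text
time_s: 11.4
ee_pos: [0.438, 0.232, 0.0281]
ee_rot: [-2.051, -2.378, 0.002]
contact_force: [0.2, -0.3, -0.6]
grip_width: 0.0855
```

Request:
carry_out(
  slide=[
    [0, 0, 0],
    [0, 0, 0],
    [0, 0, 0],
    [0, 0, 0],
    [0, 0, 0],
    [0, 0, 0],
  ],
  rot=[
    [0, 0, 0],
    [0, 0, 0],
    [0, 0, 0],
    [0, 0, 0],
    [0, 0, 0],
    [0, 0, 0],
  ],
  gripper=255,
)

```text
time_s: 12.15
ee_pos: [0.4376, 0.2319, 0.0277]
ee_rot: [-2.051, -2.377, 0.003]
contact_force: [0.1, 0.2, 4.8]
grip_width: 0.0494
```

Run:
```python
from h import *
go(440,232.5,110,8.4);go(612,330,110,-.5)
```

```text
slide [  0.3   2.3 -82.3] rot [-0.0024 -0.0001  0.0004] rows 1.3
slide [ 71.5 186.7 -82.8] rot [-2.400e-03  1.000e-04  1.558e-01] rows 3.5
```

Request:
carry_out(
  slide=[
    [0, 0, -40],
    [0, 2, -82],
    [25, 60, -82],
    [50, 120, -82],
    [75, 187, -82],
    [79, 187, -82],
    [79, 187, -60],
    [79, 187, -52],
    [79, 187, -52],
    [79, 187, -52],
  ],
  rot=[
    [0, 0, 0],
    [-0.002, 0, 0],
    [-0.002, 0, 0.05],
    [-0.002, 0, 0.1],
    [-0.002, 0, 0.156],
    [-0.002, 0, 0.156],
    [-0.002, 0, 0.156],
    [-0.002, 0, 0.156],
    [-0.002, 0, 0.156],
    [-0.002, 0, 0.156],
  ],
)

```text
time_s: 13.4
ee_pos: [0.6112, 0.3374, 0.0796]
ee_rot: [-2.231, -2.211, 0.0]
contact_force: [-0.0, 0.2, 0.0]
grip_width: 0.0493
```

Run:
```python
from h import *
look("w5",["stout_block","tray_stout_block"])
```

```text
t 13.45 [0.6113 0.3375 0.0798] [-2.231e+00 -2.211e+00 -1.000e-03] 0.002 [0.4  0.74 0.13 0.96 0.   1.98]
stout_block 0.95 [214, 196, 345, 367] (610.6, 311.5, 73.6, 119.2, -0.4)
stout_block 0.45 [12, 0, 29, 2] (447.8, 504.5, 3.4, 20.7, 72.0)
tray_stout_block 0.77 [218, 149, 344, 218] (612.8, 372.2, 42.2, 75.8, 89.1)
```

View pics/w5.png

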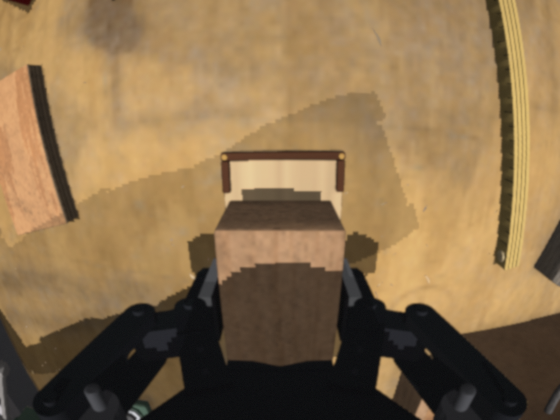

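Run:
```python
from h import *
w=np.load("pics/w5.npy",allow_pickle=True).item()
t=world(w,[(225,157),(341,156)],.010,True)*1000
b=world(w,[(234,202),(330,202)],.0518,True)*1000; b2=world(w,[(217,233),(344,233)],.0918,True)*1000
print(t,b,b2); print(t.mean(0)-[0,48],b.mean(0)-[0,37.5],b2.mean(0)-[0,37.5])
```

```text
[[578.21670432 389.01509708]
 [648.41406653 389.06900908]] [[588.7364984  373.21246195]
 [635.8078031  372.78639895]] [[587.59810984 373.31816313]
 [635.24893832 372.87401071]]
[613.31538543 341.04205308] [612.27215075 335.49943045] [611.42352408 335.59608692]
```

Request:
carry_out(
  slide=[
    [5.5, 1.5, 0],
    [5.5, 1.5, 20],
    [5.5, 1.5, 38],
    [5.5, 1.5, 45],
    [5.5, 1.5, 47],
    [5.5, 1.5, 47.5],
    [5.5, 1.5, 47.5],
  ],
  rot=[
    [0, 0, 0],
    [0, 0, 0],
    [0, 0, 0],
    [0, 0, 0],
    [0, 0, 0],
    [0, 0, 0],
    [0, 0, 0],
  ],
)

```text
time_s: 14.42
ee_pos: [0.6125, 0.3429, 0.0318]
ee_rot: [-2.231, -2.211, 0.001]
contact_force: [-2.2, -0.6, 3.2]
grip_width: 0.0495
```

Request:
carry_out(
  slide=[
    [0, 0, 0],
    [0, 0, 0],
    [0, 0, 0],
    [0, 0, 0],
    [0, 0, 0],
  ],
  rot=[
    [0, 0, 0],
    [0, 0, 0],
    [0, 0, 0],
    [0, 0, 0],
    [0, 0, 0],
  ],
  gripper=0,
)

```text
time_s: 15.05
ee_pos: [0.6124, 0.3428, 0.0312]
ee_rot: [-2.231, -2.211, 0.001]
contact_force: [0.8, -0.1, 0.9]
grip_width: 0.085
```

Run:
```python
from h import *
go(612,340,150,-.5); go(418,360,200,8)
```

```text
slide [  -2.9   -0.5 -118.8] rot [-0.001   0.0003 -0.0002] rows 1.9
slide [  15.4 -194.7 -168.6] rot [-0.001   0.0002 -0.1486] rows 4.1
```

Now toward the flat plate.

Request:
carry_out(
  slide=[
    [0, 0, -50],
    [0, 0, -110],
    [5, -60, -168],
    [10, -130, -168],
    [15, -195, -168],
    [15, -195, -168],
    [15, -195, -168],
    [15, -195, -168],
  ],
  rot=[
    [0, 0, 0],
    [0, 0, 0],
    [0, 0, -0.08],
    [0, 0, -0.149],
    [0, 0, -0.149],
    [0, 0, -0.149],
    [0, 0, -0.149],
    [0, 0, -0.149],
  ],
)

```text
time_s: 16.05
ee_pos: [0.4186, 0.3598, 0.1996]
ee_rot: [-2.061, -2.371, -0.0]
contact_force: [0.2, 0.2, -0.4]
grip_width: 0.0856
```

Run:
```python
from h import *
look("w6",["flat_plate","stout_block","tray_stout_block"])
```

```text
t 16.1 [0.4188 0.3596 0.1994] [-2.061e+00 -2.371e+00  1.000e-03] 0.008 [ 0.58  0.37 -0.17  1.03  0.    2.01]
flat_plate 0.81 [248, 82, 316, 206] (417.3, 402.3, 60.3, 119.9, 10.6)
stout_block 0.91 [264, 0, 332, 27] (411.8, 524.0, 29.0, 58.7, -80.5)
stout_block 0.69 [415, 190, 487, 275] (603.5, 345.2, 73.1, 83.8, -0.4)
tray_stout_block 0.61 [405, 179, 483, 268] (610.2, 341.7, 81.1, 103.4, -0.1)
tray_stout_block 0.3 [247, 86, 314, 210] (417.6, 401.0, 61.7, 123.2, 10.5)
```

View pics/w6.png

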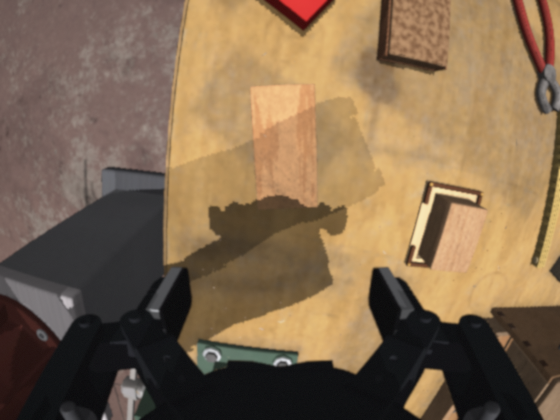

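Run:
```python
from h import *
go(417.5,402,90,10.5);go(417.5,402,23,10.5)
```

```text
slide [ 42.4   4.9 109.1] rot [-0.0012  0.0003 -0.0443] rows 1.9
slide [ 42.4   5.  176.1] rot [-0.0012  0.0003 -0.0443] rows 2.9
```

Request:
carry_out(
  slide=[
    [42, 5, 55],
    [42, 5, 109],
    [42, 5, 125],
    [42, 5, 150],
    [42, 5, 165],
    [42, 5, 173],
    [42, 5, 176],
    [42, 5, 176],
    [42, 5, 176],
  ],
  rot=[
    [-0.001, 0, -0.044],
    [-0.001, 0, -0.044],
    [-0.001, 0, -0.044],
    [-0.001, 0, -0.044],
    [-0.001, 0, -0.044],
    [-0.001, 0, -0.044],
    [-0.001, 0, -0.044],
    [-0.001, 0, -0.044],
    [-0.001, 0, -0.044],
  ],
)

```text
time_s: 17.38
ee_pos: [0.417, 0.4021, 0.0241]
ee_rot: [2.008, 2.416, 0.001]
contact_force: [-0.4, -0.1, -0.2]
grip_width: 0.0853
```

Request:
carry_out(
  slide=[
    [0, 0, 0],
    [0, 0, 0],
    [0, 0, 0],
    [0, 0, 0],
    [0, 0, 0],
    [0, 0, 0],
  ],
  rot=[
    [0, 0, 0],
    [0, 0, 0],
    [0, 0, 0],
    [0, 0, 0],
    [0, 0, 0],
    [0, 0, 0],
  ],
  gripper=255,
)

```text
time_s: 18.12
ee_pos: [0.4168, 0.402, 0.024]
ee_rot: [2.008, 2.416, 0.001]
contact_force: [-1.1, -0.9, 6.0]
grip_width: 0.0589
```

Run:
```python
from h import *
go(417.5,402,170,10.5);go(600,150,170,6);go(585,-337,170,0.5);go(585,-337,70,0.5)
```

```text
slide [-1.00e-01  8.00e-01 -1.46e+02] rot [ 0.0005 -0.0001  0.0008] rows 2.3
slide [-281.2  134.1 -146. ] rot [ 0.0005 -0.0001  0.0793] rows 5.5
slide [-757.3   30.2 -146.1] rot [ 0.0005 -0.0002  0.1753] rows 12.3
slide [-757.3   30.1  -46.1] rot [ 0.0005 -0.0002  0.1753] rows 12.1
```

Request:
carry_out(
  slide=[
    [0, 0, -40],
    [0, 0, -90],
    [0, 0, -146],
    [-50, 25, -146],
    [-106, 50, -146],
    [-162, 76, -146],
    [-222, 106, -146],
    [-281, 134, -146],
    [-340, 120, -146],
    [-400, 107, -146],
    [-460, 94, -146],
    [-520, 82, -146],
    [-580, 69, -146],
    [-640, 56, -146],
    [-700, 43, -146],
    [-745, 32, -146],
    [-757, 30, -146],
    [-757, 30, -146],
    [-757, 30, -90],
    [-757, 30, -60],
  ],
  rot=[
    [0, 0, 0],
    [0, 0, 0],
    [0, 0, 0],
    [0, 0, 0.02],
    [0, 0, 0.04],
    [0, 0, 0.06],
    [0, 0, 0.08],
    [0, 0, 0.08],
    [0, 0, 0.1],
    [0, 0, 0.12],
    [0, 0, 0.14],
    [0, 0, 0.16],
    [0, 0, 0.175],
    [0, 0, 0.175],
    [0, 0, 0.175],
    [0, 0, 0.175],
    [0, 0, 0.175],
    [0, 0, 0.175],
    [0, 0, 0.175],
    [0, 0, 0.175],
  ],
)

```text
time_s: 20.62
ee_pos: [0.584, -0.3341, 0.0813]
ee_rot: [-2.207, -2.232, 0.0]
contact_force: [-0.3, 0.2, -0.8]
grip_width: 0.0587
```

Run:
```python
from h import *
go(585,-337,80,0.5)
look("w7",["flat_plate","tray_flat_plate","grey_bar","tray_grey_bar"])
```

```text
slide [-3.   1.   1.3] rot [-0.0021 -0.0019  0.0022] rows 0.1
t 20.675 [ 0.5825 -0.333   0.0777] [-2.204e+00 -2.228e+00  1.000e-03] 0.102 [-0.63  0.7   0.05  0.93  0.    0.93]
flat_plate 0.93 [205, 152, 350, 367] (583.5, -361.7, 87.2, 163.7, 0.5)
tray_flat_plate 0.75 [211, 124, 355, 325] (585.9, -274.0, 22.8, 85.8, 89.3)
tray_flat_plate 0.49 [203, 153, 350, 365] (583.8, -366.0, 89.9, 169.0, 0.7)
```

View pics/w7.png

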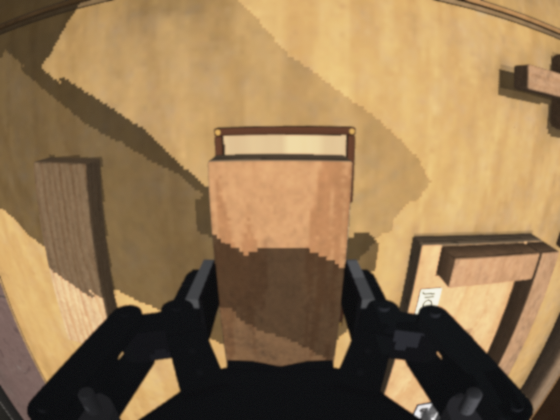

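Run:
```python
from h import *
w=np.load("pics/w7.npy",allow_pickle=True).item()
t=world(w,[(218,132),(351,131)],.010,True)*1000
z=np.array(w["extrinsics"])[2,3]; print("camz",z)
b=world(w,[(210,163),(351,161)],.0725,True)*1000
print(t,b); print(t.mean(0)-[0,70.5],b.mean(0)-[0,60])
s=env.observe(); print(s["ee_pos"],s["qvel"].round(3)); go(583,-337,80,0.5)
```

```text
camz 0.20506511566196586
[[ 545.59686821 -267.80787722]
 [ 625.9435958  -266.1132658 ]] [[ 553.80572918 -275.83735369]
 [ 612.82880447 -274.3059371 ]]
[ 585.770232   -337.46057151] [ 583.31726682 -335.07164539]
[ 0.58566122 -0.33631991  0.0851704 ] [-0.008 -0.012  0.015 -0.002 -0.002 -0.002]
slide [-0.6 -2.7  5.2] rot [0.0015 0.001  0.0015] rows 0.1
```

Request:
carry_out(
  slide=[
    [0, 0, 20],
    [0, 0, 40],
    [0, 0, 50],
    [0, 0, 54],
    [0, 0, 55.5],
    [0, 0, 56],
    [0, 0, 56],
  ],
  rot=[
    [0, 0, 0],
    [0, 0, 0],
    [0, 0, 0],
    [0, 0, 0],
    [0, 0, 0],
    [0, 0, 0],
    [0, 0, 0],
  ],
)

```text
time_s: 21.75
ee_pos: [0.585, -0.3371, 0.028]
ee_rot: [2.211, 2.231, 0.0]
contact_force: [0.2, -0.2, 1.5]
grip_width: 0.0585
```

Request:
carry_out(
  slide=[
    [0, 0, 0],
    [0, 0, 0],
    [0, 0, 0],
    [0, 0, 0],
    [0, 0, 0],
  ],
  rot=[
    [0, 0, 0],
    [0, 0, 0],
    [0, 0, 0],
    [0, 0, 0],
    [0, 0, 0],
  ],
  gripper=0,
)

```text
time_s: 22.38
ee_pos: [0.5846, -0.3369, 0.0275]
ee_rot: [2.211, 2.231, -0.0]
contact_force: [0.3, 0.0, -0.0]
grip_width: 0.0852
```

Run:
```python
from h import *
go(585,-337,190,0.5); go(427,-390,200,-4)
```

```text
slide [-1.000e-01  4.000e-01 -1.625e+02] rot [-0.      0.0001  0.0002] rows 2.6
slide [ -51.7 -158.1 -172.5] rot [-0.      0.0001  0.0788] rows 3.8
```

Request:
carry_out(
  slide=[
    [0, 0, -50],
    [0, 0, -110],
    [-15, -50, -160],
    [-35, -105, -172],
    [-52, -158, -172],
    [-52, -158, -172],
    [-52, -158, -172],
    [-52, -158, -172],
  ],
  rot=[
    [0, 0, 0],
    [0, 0, 0],
    [0, 0, 0.04],
    [0, 0, 0.079],
    [0, 0, 0.079],
    [0, 0, 0.079],
    [0, 0, 0.079],
    [0, 0, 0.079],
  ],
)

```text
time_s: 23.38
ee_pos: [0.4281, -0.3899, 0.1994]
ee_rot: [2.296, 2.144, 0.0]
contact_force: [-0.6, 0.1, -0.3]
grip_width: 0.0856
```

Run:
```python
from h import *
look("w8",["long_bar","flat_plate","tray_flat_plate"])
```

```text
t 23.425 [ 0.4281 -0.3898  0.1992] [-2.296 -2.144 -0.   ] 0.002 [-0.86  0.42 -0.09  1.05  0.    0.77]
long_bar 0.79 [251, 78, 301, 240] (424.8, -361.2, 50.2, 159.1, -4.7)
flat_plate 0.9 [397, 68, 458, 192] (583.1, -337.4, 67.6, 121.3, -0.3)
tray_flat_plate 0.66 [385, 59, 464, 199] (584.9, -337.2, 89.7, 146.5, 1.5)
```

View pics/w8.png

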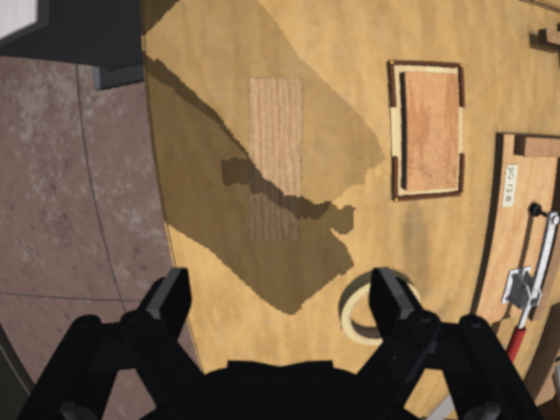

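Run:
```python
from h import *
go(425,-361,90,-4.7);go(425,-361,23,-4.7)
```

```text
slide [ 28.6  -4.7 109.2] rot [-0.0002 -0.0002  0.0133] rows 1.8
slide [ 28.6  -4.7 176.2] rot [-0.0002 -0.0002  0.0133] rows 2.9
```

Request:
carry_out(
  slide=[
    [28.5, -4.5, 55],
    [28.5, -4.5, 109],
    [28.5, -4.5, 125],
    [28.5, -4.5, 150],
    [28.5, -4.5, 165],
    [28.5, -4.5, 173],
    [28.5, -4.5, 176],
    [28.5, -4.5, 176],
    [28.5, -4.5, 176],
  ],
  rot=[
    [0, 0, 0.013],
    [0, 0, 0.013],
    [0, 0, 0.013],
    [0, 0, 0.013],
    [0, 0, 0.013],
    [0, 0, 0.013],
    [0, 0, 0.013],
    [0, 0, 0.013],
    [0, 0, 0.013],
  ],
)

```text
time_s: 24.7
ee_pos: [0.4249, -0.3619, 0.0241]
ee_rot: [2.311, 2.127, -0.0]
contact_force: [-0.5, -0.0, -0.2]
grip_width: 0.0855
```

Request:
carry_out(
  slide=[
    [0, 0, 0],
    [0, 0, 0],
    [0, 0, 0],
    [0, 0, 0],
    [0, 0, 0],
    [0, 0, 0],
  ],
  rot=[
    [0, 0, 0],
    [0, 0, 0],
    [0, 0, 0],
    [0, 0, 0],
    [0, 0, 0],
    [0, 0, 0],
  ],
  gripper=255,
)

```text
time_s: 25.45
ee_pos: [0.4247, -0.3617, 0.0239]
ee_rot: [2.311, 2.127, -0.0]
contact_force: [-1.0, 0.3, 5.8]
grip_width: 0.0488
```

Run:
```python
from h import *
go(425,-361,150,-4.7);go(590,-100,150,-10);go(617,98,150,-12.9);go(617,98,85,-12.9)
```

```text
slide [   0.7    0.2 -126.1] rot [ 0.0003  0.0005 -0.0009] rows 2.0
slide [ 274.4  143.1 -126.2] rot [0.0004 0.0005 0.0916] rows 5.3
slide [ 474.   153.6 -126.3] rot [0.0004 0.0005 0.1422] rows 8.2
slide [474.  153.5 -61.3] rot [0.0004 0.0005 0.1422] rows 8.0
```

Request:
carry_out(
  slide=[
    [0, 0, -40],
    [0, 0, -85],
    [0, 0, -126],
    [55, 30, -126],
    [110, 58, -126],
    [165, 87, -126],
    [220, 115, -126],
    [274, 143, -126],
    [330, 147, -126],
    [385, 150, -126],
    [435, 152, -126],
    [465, 153, -126],
    [474, 153, -126],
    [474, 153, -126],
    [474, 153, -100],
    [474, 153, -75],
    [474, 153, -62],
    [474, 153, -62],
    [474, 153, -62],
    [474, 153, -62],
  ],
  rot=[
    [0, 0, 0],
    [0, 0, 0],
    [0, 0, 0],
    [0, 0, 0.02],
    [0, 0, 0.04],
    [0, 0, 0.06],
    [0, 0, 0.08],
    [0, 0, 0.1],
    [0, 0, 0.12],
    [0, 0, 0.142],
    [0, 0, 0.142],
    [0, 0, 0.142],
    [0, 0, 0.142],
    [0, 0, 0.142],
    [0, 0, 0.142],
    [0, 0, 0.142],
    [0, 0, 0.142],
    [0, 0, 0.142],
    [0, 0, 0.142],
    [0, 0, 0.142],
  ],
)

```text
time_s: 27.95
ee_pos: [0.6171, 0.098, 0.0865]
ee_rot: [2.456, 1.957, 0.002]
contact_force: [0.3, 0.3, -1.9]
grip_width: 0.0488
```

Run:
```python
from h import *
look("w9",["long_bar","tray_long_bar"])
```

```text
t 28.0 [0.6169 0.0981 0.0863] [2.456e+00 1.957e+00 2.000e-03] 0.004 [ 0.04  0.6  -0.11  0.86 -0.    1.84]
long_bar 0.69 [218, 109, 342, 364] (612.3, 82.3, 74.6, 193.5, -12.6)
tray_long_bar 0.74 [220, 92, 343, 334] (637.8, 181.4, 14.2, 75.1, 74.8)
```

View pics/w9.png

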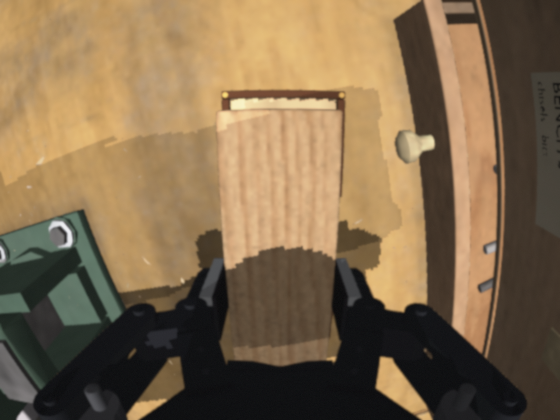

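Run:
```python
from h import *
w=np.load("pics/w9.npy",allow_pickle=True).item()
t=world(w,[(225,96),(342,96)],.010,True)*1000
b=world(w,[(218,113),(342,111)],.0824,True)*1000
a=np.radians(-12.9); L=np.array([-np.sin(a),np.cos(a)]); 
print(t,b); tc=t.mean(0)-90.5*L; bc=b.mean(0)-80*L
print(tc,bc,"angles",[np.degrees(np.arctan2(*(q[1]-q[0])[::-1])) for q in (t,b)])
d=tc-bc; print("d toolx",d@L,"tooly",d@[np.cos(a),np.sin(a)])
print("drawer x",world(w,[(425,300),(396,20),(400,145)],.06,True)*1000,"floor",world(w,[(425,300)],.0,True)*1000)
```

```text
[[603.69919322 191.67899234]
 [673.26816983 175.95797648]] [[610.44643281 180.90783792]
 [657.9340235  170.85954692]]
[618.27954602  95.60259633] [616.33021887  97.90279688] angles [np.float64(-12.73367431580326), np.float64(-11.947455943638422)]
d toolx -1.8069587224256565 tooly 2.41364850091457
drawer x [[695.43992429  54.44158009]
 [697.95489092 208.92424205]
 [687.52096593 148.48061691]] floor [[719.90196873   5.03645362]]
```

Request:
carry_out(
  slide=[
    [-2, 2, 10],
    [-2, 2, 30],
    [-2, 2, 46],
    [-2, 2, 54],
    [-2, 2, 57],
    [-2, 2, 58],
    [-2, 2, 58],
  ],
  rot=[
    [0, 0, 0],
    [0, 0, 0],
    [0, 0, 0],
    [0, 0, 0],
    [0, 0, 0],
    [0, 0, 0],
    [0, 0, 0],
  ],
)

```text
time_s: 28.98
ee_pos: [0.6183, 0.0958, 0.028]
ee_rot: [2.456, 1.958, 0.001]
contact_force: [-0.2, -1.1, 0.7]
grip_width: 0.0488
```

Request:
carry_out(
  slide=[
    [0, 0, 0],
    [0, 0, 0],
    [0, 0, 0],
    [0, 0, 0],
    [0, 0, 0],
  ],
  rot=[
    [0, 0, 0],
    [0, 0, 0],
    [0, 0, 0],
    [0, 0, 0],
    [0, 0, 0],
  ],
  gripper=0,
)

```text
time_s: 29.6
ee_pos: [0.6179, 0.0957, 0.0274]
ee_rot: [2.457, 1.958, -0.0]
contact_force: [0.0, -0.2, -0.1]
grip_width: 0.0851
```

Run:
```python
from h import *
go(618,96,200,-12.9); go(540,0,330,0)
```

```text
slide [   0.3    0.  -172.6] rot [0.     0.0001 0.0001] rows 2.8
slide [-110.7  -54.6 -302.5] rot [ 0.00e+00  1.00e-04 -2.25e-01] rows 5.2
```

Request:
carry_out(
  slide=[
    [0, 0, -50],
    [0, 0, -110],
    [0, 0, -170],
    [-40, -20, -220],
    [-80, -40, -270],
    [-110, -55, -302],
    [-110, -55, -302],
    [-110, -55, -302],
    [-110, -55, -302],
  ],
  rot=[
    [0, 0, 0],
    [0, 0, 0],
    [0, 0, 0],
    [0, 0, -0.1],
    [0, 0, -0.2],
    [0, 0, -0.225],
    [0, 0, -0.225],
    [0, 0, -0.225],
    [0, 0, -0.225],
  ],
)

```text
time_s: 30.72
ee_pos: [0.5396, 0.0014, 0.3282]
ee_rot: [-2.22, -2.221, 0.002]
contact_force: [-0.0, -0.2, -0.9]
grip_width: 0.0855
```

Run:
```python
from h import *
look("w10",["long_bar","grey_bar","stout_block"])
c=eyes.capture("top")["color"][150:270,90:450,::-1]
cv2.imwrite("pics/top1c.png",cv2.resize(c,None,fx=2.2,fy=2.2,interpolation=cv2.INTER_CUBIC))
```

```text
t 30.775 [0.5396 0.0014 0.3282] [-2.219e+00 -2.221e+00  2.000e-03] 0.003 [-0.13  0.29  0.05  1.33 -0.    1.44]
long_bar 0.71 [310, 38, 369, 158] (617.3, 96.3, 53.3, 162.6, -12.7)
grey_bar 0.72 [312, 196, 344, 273] (607.6, -100.4, 43.5, 110.5, 4.3)
```

View pics/w10.png

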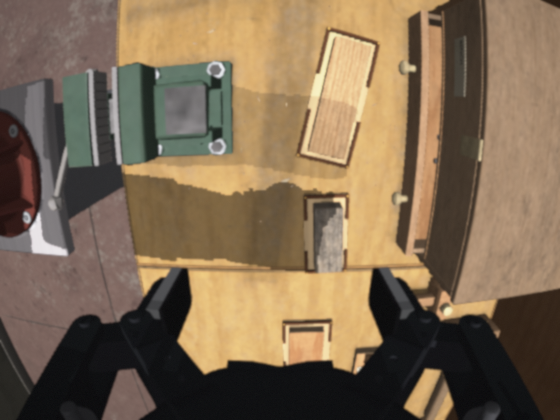

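View pics/top1c.png

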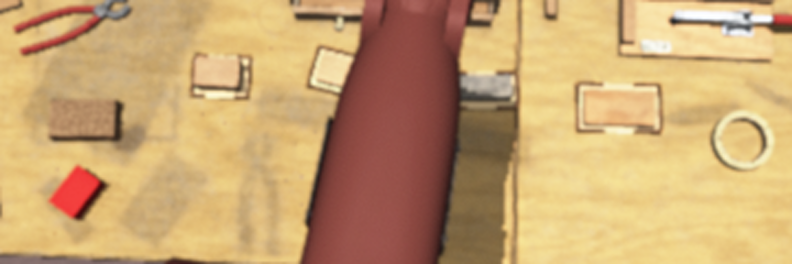

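Run:
```python
from h import *
go(607,-183,200,2.9)
```

```text
slide [-184.3   67.3  128.7] rot [-0.0011 -0.0001 -0.05  ] rows 3.8
```

Request:
carry_out(
  slide=[
    [-184, 67, 128],
    [-184, 67, 128],
    [-184, 67, 128],
    [-184, 67, 128],
    [-184, 67, 128],
    [-184, 67, 128],
    [-184, 67, 128],
  ],
  rot=[
    [0, 0, -0.05],
    [0, 0, -0.05],
    [0, 0, -0.05],
    [0, 0, -0.05],
    [0, 0, -0.05],
    [0, 0, -0.05],
    [0, 0, -0.05],
  ],
)

```text
time_s: 31.85
ee_pos: [0.607, -0.1822, 0.2026]
ee_rot: [2.163, 2.277, 0.001]
contact_force: [0.3, -0.3, -0.1]
grip_width: 0.0853
```

Run:
```python
from h import *
look("w11",["grey_bar","tray_grey_bar"])
c=cv2.imread("pics/w11.png")[20:260,160:400]; cv2.imwrite("pics/w11c.png",cv2.resize(c,None,fx=2.5,fy=2.5))
```

```text
t 31.9 [ 0.6071 -0.1823  0.2026] [2.163e+00 2.277e+00 1.000e-03] 0.001 [-0.41  0.52  0.08  1.12 -0.    1.11]
grey_bar 0.91 [261, 51, 311, 160] (608.0, -102.1, 40.6, 100.2, 2.8)
tray_grey_bar 0.93 [246, 45, 316, 169] (607.2, -103.8, 66.8, 126.2, 2.9)
tray_grey_bar 0.64 [274, 1, 319, 10] (613.6, 0.5, 13.0, 46.1, -85.7)
```

View pics/w11c.png

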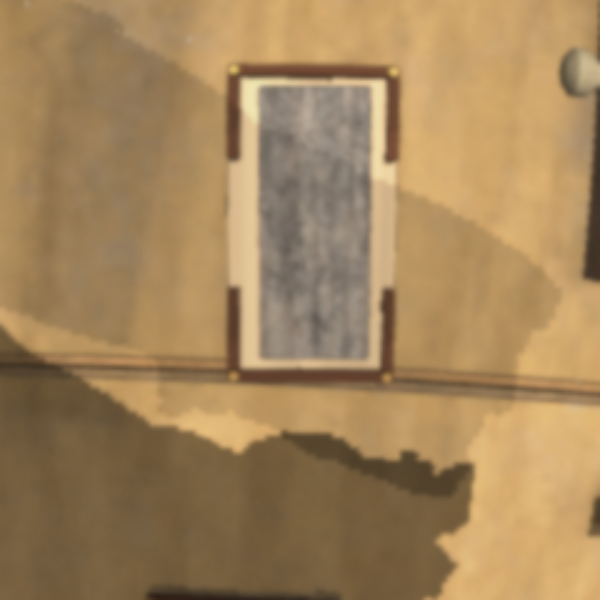

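Run:
```python
from h import *
go(600,100,240,0);go(613,261,200,0)
```

```text
slide [282.4   7.5 -37.8] rot [0.0012 0.0006 0.0511] rows 4.6
slide [442.6  28.6   2.2] rot [0.0012 0.0006 0.0511] rows 7.1
```

Request:
carry_out(
  slide=[
    [60, 2, -38],
    [120, 4, -38],
    [180, 5, -38],
    [240, 7, -38],
    [300, 12, -30],
    [360, 20, -20],
    [420, 26, -5],
    [443, 28, 2],
    [443, 28, 2],
    [443, 28, 2],
    [443, 28, 2],
  ],
  rot=[
    [0, 0, 0.05],
    [0, 0, 0.05],
    [0, 0, 0.05],
    [0, 0, 0.05],
    [0, 0, 0.05],
    [0, 0, 0.05],
    [0, 0, 0.05],
    [0, 0, 0.05],
    [0, 0, 0.05],
    [0, 0, 0.05],
    [0, 0, 0.05],
  ],
)

```text
time_s: 33.38
ee_pos: [0.613, 0.2592, 0.2002]
ee_rot: [2.223, 2.219, 0.001]
contact_force: [0.1, -0.7, 0.9]
grip_width: 0.0854
```

Run:
```python
from h import *
look("w12",["stout_block","tray_stout_block"])
c=cv2.imread("pics/w12.png")[20:260,160:400]; cv2.imwrite("pics/w12c.png",cv2.resize(c,None,fx=2.5,fy=2.5))
```

```text
t 33.425 [0.613  0.2593 0.2001] [2.223e+00 2.219e+00 1.000e-03] 0.004 [ 0.29  0.59  0.18  1.16 -0.    1.86]
stout_block 0.85 [246, 58, 308, 150] (612.3, 342.5, 51.5, 77.5, -0.5)
tray_stout_block 0.8 [241, 56, 321, 158] (613.7, 341.0, 77.2, 103.4, 0.1)
```

View pics/w12c.png

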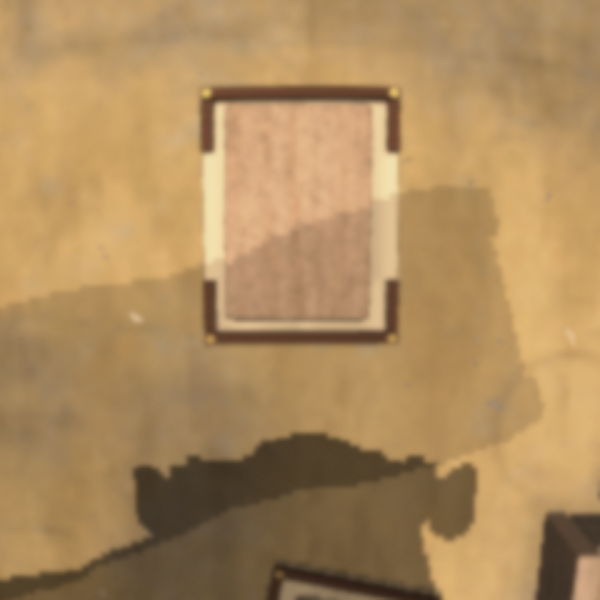

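All four blanks are seated and the gripper is clear, so I am handing in.

```bash
python3 -c "
from rig import order
print(order.finish_job())"
```

```text
the job is handed in; nothing more can be done
None
```

All four blanks are in their matching trays, lowered onto the floor before release, and the job was handed in at about 33 s of the 96 s allowed. I left the red look-alike, the sanding block and the tape roll alone.

| Blank | Last check | Centre relative to the tray's centre |
|---|---|---|
| Stout block | wrist view from straight above, inside the rim | within about 2 mm |
| Grey bar | wrist view from straight above, inside the rim | within about 2 mm |
| Flat plate | oblique wrist view, inside the rim | about 2 mm |
| Long bar | oblique wrist view, inside the rim | about 1 mm, against the tray position measured just before placing |

- **Disagreement:** From the side, the grey bar looked pushed toward one end of its tray, and the network fits of the blanks in the trays came out a few mm too large. The straight-down view of the grey bar showed it centred, so I put this down to parallax.
- **Forces:** No force reading went above about 6 N. These were read only at the end of each move.
- **Not re-checked closely:** I did not measure the sanding block or tape roll again; in the last overhead picture both look to be where they started.

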